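# Release the specimen cup: two turns of the knurled lock ring, then push the clamp back

## Task

Release the specimen cup from its bench clamp. Roll a fingertip along the knurled rim of the big lock ring, counter-clockwise seen from above, until the ring's raised pip has come round to the fixed pointer for the second time (the ring starts tight, with the pip only a little past the pointer), and leave it there; then push the clamp's side block away from the cup until it meets its stop. Use no great force, and leave the cup standing in its seat and the other things where they are.

Things in the scene. Friction and masses are not known exactly. Their poses are not given: they have to be found in the camera images.
- holder: Fixed cup clamp: grey plate 70 x 214 x 10 mm with the lock ring near one end and the cup at the other. Origin: on its underside, below the ring's axis; z up; its y axis runs along the plate from the ring to the cup (cup centre 122 mm from the ring axis), its x axis points to the side with the push block (away from the robot at yaw 0). All parts of it besides the ring and the cup are at most 37 mm high.
- lock_ring (a joint): Turn of the knurled lock ring about its upright axis, rad: 0 = tight, pip at the pointer; grows counter-clockwise seen from above (loosening); stays where it is left (about 0.06 N m friction, so 1.5 N along the rim turns it). It starts at 0.2 to 1.0; the pip is at the pointer for the second time at 4 pi = 12.57. Thread end at 19. A lock pin under it blocks the slide until 1 to 1.5 turns are undone (it has 1 mm of play until then).
- ring_centre (a point): On the axis of the lock ring, half-way up its rim. Ring: plain metal disc 89 mm over 30 upright ribs (2 mm proud), rim 16 mm high, from 40 to 56 mm above the trolley top when tight; it climbs 3.5 mm a turn. Nothing else reaches higher than 37 mm beside the rim, except the cup, which stands 54 mm clear of it.
- ring_pip (a point): Top of the dark raised pip (8 mm across, 2.5 mm high) on the ring's upper face, 36 mm from the axis; a dark line runs from the ring's hub to it.
- pointer (a point): Tip of the fixed pointer, a 36 mm high post standing just outside the rim at the end of the plate away from the cup (towards -y of the holder, 52 mm from the ring axis).
- clamp_slide (a joint): Travel of the steel clamp slide (jaw, cross arm and push block in one piece), m: 0 = jaw at the cup, 0.025 = fully back at its stop; it moves along -y of the holder, away from the cup; 1.5 N friction, stays where it is left.
- push_face (a point): Centre of the push face: the end face (towards the cup, +y of the holder) of the push block, a steel bar 34 mm wide, 78 mm long, from 4 to 29 mm above the trolley top, that lies beside the plate on its +x side. The face is 34 mm wide and 25 mm high, with fine dark grip lines; it is pushed along -y of the holder, and there is nothing but the trolley top in front of it.
- cup_centre (a point): Centre (half-way up) of the specimen cup, 46 mm across, 59 mm high, with screw lid, standing loose on the holder's plate (its underside 10 mm, its lid's top 69 mm above the trolley top). Its z axis is the cup's axis.
- cup_seat (a point): The cup's place on the plate: centre of the cup's underside when it is seated inside the half collar.
- tape: Bystander: dark roll of tape lying flat, 59 mm across, 19 mm high. Origin: centre of its underside.
- syringe: Bystander: syringe lying flat, 23 x 85 x 14 mm, long along its y. Origin: centre of its underside.
- cotton_tub: Bystander: tub of cotton buds, 77 mm across, 80 mm high. Origin: centre of its underside.
- spare_cup: Bystander: a second specimen cup, 46 mm across, 59 mm high, standing on the trolley top. Origin: centre of its underside.
- pump_bottle: Bystander: green antiseptic bottle, 41 x 61 x 99 mm. Origin: centre of its underside.
- timer: Bystander: round bench timer, 62 mm across, 44 mm high. Origin: centre of its underside.

How it is judged:
By the outcome, as a careful person would: the job done as asked, in the order asked, and still so for the second after the job is handed in, with the robot touching nothing.
It also fails if it takes over 72 s, if anything falls off the work surface, if the arm or the gripper's body presses on something with over 40 N, if the wrist force passes 120 N, or if a joint passes its speed limit or range.

## Robot

A 7-joint arm with a two-finger parallel gripper is mounted at the origin on a cart in front of the work surface, level with it; the furniture and walls round the work are solid. World frame = base frame: x ahead of the robot, y to its left, z up, the work surface at z = 0. Lengths are in mm, angles in rad, forces in N, time in s.
With the tool pointing down it reaches from about 375 to 925 mm from the base axis. Payload 3.1 kg.
Tool frame: the origin (TCP) lies on the mounting face of the last link; the fingertips stand 173 mm ahead of it and the grasp point (between the pads) lies 155 mm ahead of it; z points along the fingers, x is the direction in which the jaws open and shut, and the axes are right-handed (so a half turn about z gives the same grasp; the last joint's range is limited). The gripper opens to 85 mm and grips with 20 to 120 N. Pads are 22 mm wide; open, the fingers measure 114 mm over their backs; the gripper's body (76 mm by 85 mm) begins 54 mm behind the grasp point. The pads swing forward as they close: fully open they stand 13 mm farther back than shut.
Start: joints at [-0.098, 0.383, 0.044, 1.598, -0.018, 1.161, -0.05], TCP at [650.005, 0.018, 404.669] pointing down, gripper open.
Joint ranges: [-2.61, 2.61], [-0.41, 2.15], [-1.48, 1.57], [0, 2.5], [-1.57, 4.71], [0.05, 1.97], [-2.85, 2.85]. Speed limits (rad/s): [2.79, 2.79, 3.14, 3.14, 3.14, 3.14, 3.14].

## Interface

Orientations are given as a rotation vector (axis times angle).
In Python, from bench import manip gives the robot as it stands. The module is installed in compiled form; this text tells all that it offers.
- The arm moves only by the shell command python3 -m inch 'ROWS' [FORCE]. ROWS is JSON, a list that holds one entry, the list of rows, each a list of 7 numbers: the shift along the tool's x, y, z in units of 30 mm (1.0 is 30 mm), then the turn, a rotation vector about the tool's x, y, z in units of 6 degrees (1.0 is 6 degrees), then the opening, from 0 (shut) to 1 (fully open). A call has 1 to 10 rows; each row shifts and turns the commanded pose from where the row before left it, along the tool's axes as they then stand; what a row does not reach is not made up. A row lasts 1/8 s, in which the tool goes at most 62.5 mm and 10.7 degrees, less where a joint would pass 70% of its speed; a pose out of reach is approached as far as the arm can. A call is refused whole if a number of a shift passes 1 or a number of a turn 1, either way. A call with a gripper value outside its range is refused whole. The fingers move at their own pace and stop on an object; FORCE is the grip in N (left out, the last holds). Time passes only in rows, so rows that do not move let the fingers close. It gives the time, the measured TCP pose, the force and the opening at its end, in the units of the state.
- manip.observe(): the state, without advancing time (a new reading comes with each control period).
- manip.capture(name): name is "scene" or "side" or "wrist"; returns a dict with "img" (400x640x3 uint8, blue, green, red), "range_z" (400x640 float32, mm along the optical axis (not along the pixel's ray), 0 where there is no reading), "intrinsics" (3x3 intrinsics, pixels), "R" (3x3) and "t" (3): a world point X has camera coordinates R X + t; the wrist camera has in their place "T_tool_cam" (4x4, takes a point from camera to tool coordinates, whose origin is the TCP and whose axes are the tool frame's). Camera axes: x right, y down, z forward; pixel columns grow to the right and rows downward; lengths in mm; the calibration is good to about 2 mm. A picture is of the moment at which its call begins: read the wrist's pose just before it.
- manip.finish_job(): hands the job in, once; it reports no verdict.
Trained networks look in the newest picture that a camera, given by its name, has taken for a name from the list of things; names that differ only in an ending like _2 or _b are one class to them, and where a whole thing is asked for, a point or a joint stands for the part that bears it (a point fixed in the world has none). Each returns a list of dicts, best first, with "score" (0 to 1); they miss things now and then, are a little off and sometimes report something else, mostly with a low value. They report only what shows in the picture. A call takes as long as a camera call.
- manip.boxes_of(query, camera): "uv" ([column, row] in pixels, amid what is visible of it).
- manip.cut_out(query, camera): "region" (400x640 bool, what is visible of it) and "uv" ([column, row] in pixels, amid what is visible of it).
- manip.mark_of(query, camera): "uv" ([column, row] in pixels: a listed point, or the origin of a listed thing).
The state is a dict: "time": time; "qpos": joint angles; "dq": joint speeds; "effort": joint torques, N m; "tcp_pos": TCP position; "orientation": TCP orientation; "ft_force": force on the tool from outside, world axes, zero at the start; "ft_torque": the same for the moment, N m; "grip_width": finger opening in mm.
Only numpy, scipy, OpenCV 4.12 (cv2) and the standard library are available. Lean on these libraries where they do the work, as an engineer would, in place of code of your own. Each camera call takes 0.05 s, during which the arm holds its last target. There are 200 camera calls.

## Working session

There is one attempt and no reset: what is moved stays moved. The work goes in short steps, Python scripts to look and compute and a shell command to move; the robot and the scene stay as the last step left them, time stands still between calls to the robot, and variables do not carry over. Pictures are saved under pics/ and viewed, about 8 in all and at most 12, crops included, and the job is handed in when it is done.

```bash
mkdir -p pics
cat > h.py <<'E'
import numpy as np, cv2
from scipy.spatial.transform import Rotation as Ro
from bench import manip
def cap(cam):
    s=manip.observe(); c=manip.capture(cam)
    if cam=="wrist":
        T=np.eye(4);T[:3,:3]=Ro.from_rotvec(s["orientation"]).as_matrix();T[:3,3]=s["tcp_pos"]
        c["W"]=T@np.array(c["T_tool_cam"])
    else:
        E=np.eye(4);E[:3,:3]=c["R"];E[:3,3]=np.ravel(c["t"]);c["W"]=np.linalg.inv(E)
    return c
def ray(c,uv):
    d=np.linalg.inv(c["intrinsics"])@[uv[0],uv[1],1]
    return c["W"][:3,3],c["W"][:3,:3]@d
def atz(c,uv,z):
    o,d=ray(c,uv); return o+d*(z-o[2])/d[2]
def byrange(c,uv):
    u,v=int(round(uv[0])),int(round(uv[1])); p=c["range_z"][max(v-1,0):v+2,max(u-1,0):u+2]; p=p[p>0]
    o,d=ray(c,uv); return o+d*np.median(p) if p.size else None
E
python3 - <<'E'
from h import *
np.set_printoptions(precision=1,suppress=True)
s=manip.observe(); print(s)
pts=dict(holder=0,ring_centre=49,ring_pip=60,pointer=36,push_face=16.5,cup_centre=39.5,cup_seat=10,tape=0,syringe=0,cotton_tub=0,spare_cup=0,pump_bottle=0,timer=0)
for cam in ["scene","side","wrist"]:
    c=cap(cam); cv2.imwrite(f"pics/{cam}0.png",c["img"])
    for n,z in pts.items():
        r=manip.mark_of(n,cam)[:2]
        print(cam,n,[(round(x["score"],2),np.array(x["uv"]),atz(c,x["uv"],z)[:2]) for x in r])
E
```

```text
{'time': 0.0, 'qpos': array([-0.1,  0.4,  0. ,  1.6, -0. ,  1.2, -0. ]), 'dq': array([ 0., -0., -0., -0., -0., -0., -0.]), 'effort': array([ -0. , -43.3,   1. , -25. ,   0. ,   0. ,  -0. ]), 'tcp_pos': array([649.5,  -0. , 403.2]), 'orientation': array([ 3.1,  0. , -0. ]), 'ft_force': array([0.3, 0.3, 1.1]), 'ft_torque': array([-0.,  0., -0.]), 'grip_width': 85.37981684776977}
scene holder [(0.67, array([328.2, 237.1]), array([493. , -21.4]))]
scene ring_centre [(0.71, array([327.7, 221.5]), array([496.2, -14.8])), (0.61, array([346.6, 236.3]), array([503.6, -70.4]))]
scene ring_pip [(0.63, array([341.7, 224.2]), array([510.2, -45.4]))]
scene pointer [(0.8, array([348.3, 237.8]), array([510.3, -69. ]))]
scene push_face [(0.82, array([322.7, 197.1]), array([547.9,  70.2]))]
scene cup_centre [(0.75, array([291.6, 198.1]), array([476.3,  96.4]))]
scene cup_seat [(0.93, array([289.7, 203.3]), array([476.3, 107.6]))]
scene tape [(0.59, array([283.3, 233. ]), array([418.3,  50.4]))]
scene syringe [(0.59, array([311.8, 258.8]), array([429., -45.]))]
scene cotton_tub [(0.87, array([276.6, 14
[... 1581 characters left out ...]
rray([187.5, 237.1]), array([514.1, -59.7]))]
wrist pointer [(0.63, array([188.3, 233.9]), array([504.9, -65.7]))]
wrist push_face [(0.89, array([226.7,  94.3]), array([552. ,  78.4])), (0.63, array([171. , 191.6]), array([482.9, -23.7]))]
wrist cup_centre [(0.64, array([140.8,  62.5]), array([480.7, 106. ]))]
wrist cup_seat [(0.4, array([266.9, 349.4]), array([ 577.6, -234.9]))]
wrist tape [(0.77, array([110.4, 114.8]), array([420. ,  57.8])), (0.38, array([195. , 224.8]), array([498.6, -68.5]))]
wrist syringe [(0.71, array([138.5, 209.1]), array([434.6, -49. ]))]
wrist cotton_tub []
wrist spare_cup []
wrist pump_bottle [(0.88, array([266.7, 349.3]), array([ 575.3, -243. ]))]
wrist timer []
```

Run:
```python
import cv2
a=cv2.imread("pics/wrist0.png"); b=cv2.imread("pics/scene0.png")[130:350,180:480]
cv2.imwrite("pics/v1.png",cv2.vconcat([cv2.resize(a,(480,300)),cv2.resize(b,(480,300))]))
```

```text
(no output)
```

View pics/v1.png

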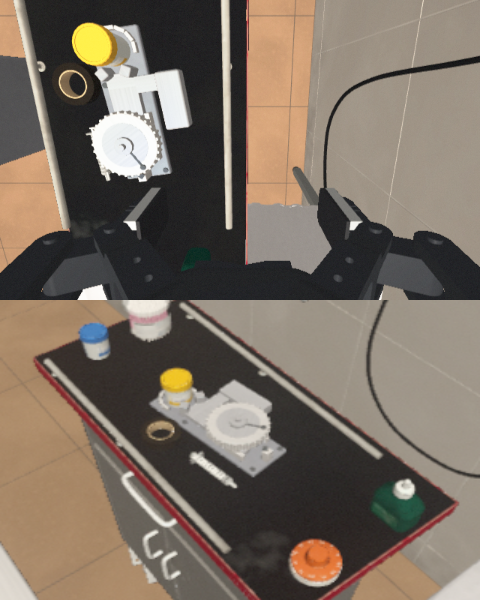

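The picture shows the ring (white disc, wrist pixel about 168,195) with its pip to the lower right. The pointer is below it, the cup (yellow lid) above it, the push block on its +x side, and the tape and syringe on the robot side. Next I'll move above the ring to measure more closely.

```bash
python3 - <<'E'
from h import *
np.set_printoptions(precision=3,suppress=True)
c=cap("wrist"); print(c["T_tool_cam"],c["intrinsics"])
E
python3 -m inch '[[[-1,0.5,0.5,0,0,0,0],[-1,0.5,0.5,0,0,0,0],[-1,0.5,0.5,0,0,0,0],[-1,0.5,0.5,0,0,0,0],[-1,0.5,0,0,0,0,0],[0,0,0,0,0,0,0],[0,0,0,0,0,0,0]]]' 20
```

```text
[[  1.     -0.     -0.001   0.77 ]
 [  0.      0.964   0.268 -67.849]
 [  0.001  -0.268   0.964  31.036]
 [  0.      0.      0.      1.   ]] [[335.548   0.    323.55 ]
 [  0.    335.548 198.141]
 [  0.      0.      1.   ]]
time: 3.02
tcp_pos: [500.7, -74.7, 345.3]
orientation: [-3.141, -0.0, -0.003]
ft_force: [0.5, 0.1, 0.4]
grip_width: 0.0
```

Run:
```python
from h import *
np.set_printoptions(precision=1,suppress=True)
c=cap("wrist"); cv2.imwrite("pics/w1.png",c["img"])
for n,z in dict(ring_centre=49,ring_pip=59,pointer=36,push_face=16.5,cup_centre=39.5).items():
    print(n,[(round(x["score"],2),np.array(x["uv"]),atz(c,x["uv"],z)[:2],byrange(c,x["uv"])) for x in manip.mark_of(n,"wrist")[:2]])
# ring from depth: points with 50<z<62 near
u,v=np.meshgrid(np.arange(640),np.arange(400)); K=c["intrinsics"];r=c["range_z"]
P=np.stack([(u-K[0,2])/K[0,0]*r,(v-K[1,2])/K[1,1]*r,r],-1)@c["W"][:3,:3].T+c["W"][:3,3]
m=(r>0)&(P[...,2]>49)&(P[...,2]<62)&(np.hypot(P[...,0]-497,P[...,1]+16)<60)
p=P[m][:,:2].astype(np.float32); print(len(p),cv2.minEnclosingCircle(p),cv2.fitEllipse(cv2.convexHull(p)),np.median(P[m][:,2]))
d=cap("side"); cv2.imwrite("pics/s1.png",d["img"])
b=cv2.resize(d["img"][60:260,200:500],(600,400)); 
cv2.imwrite("pics/v2.png",cv2.vconcat([cv2.resize(c["img"],(480,300)),cv2.resize(b,(480,300))]))
# fingertip extents at tip: lowest points of gripper from side depth
r=d["range_z"];K=d["intrinsics"]
P=np.stack([(u-K[0,2])/K[0,0]*r,(v-K[1,2])/K[1,1]*r,r],-1)@d["W"][:3,:3].T+d["W"][:3,3]
m=(r>0)&(np.hypot(P[...,0]-500,P[...,1]+75)<60)&(P[...,2]>120)&(P[...,2]<345)
q=P[m]; print("tip z",np.percentile(q[:,2],[0.2,1,3]),"cam",d["W"][:3,3])
z0=np.percentile(q[:,2],.5)
for a in (0,8,16,30):
    s=q[(q[:,2]>z0+a)&(q[:,2]<z0+a+8)]; print(a,len(s),s.min(0),s.max(0))
```

```text
ring_centre []
ring_pip [(0.92, array([341., 155.]), array([515.3, -43.5]), array([515.3, -43.6,  58.2]))]
pointer [(0.65, array([325.7, 179.4]), array([503.8, -67.5]), array([503.8, -67.6,  35.5]))]
push_face [(0.68, array([326.5, 178.6]), array([504.7, -71. ]), array([504.5, -66.9,  35.4]))]
cup_centre []
10060 ((496.6449890136719, -16.040781021118164), 44.52896499633789) ((496.73138427734375, -16.071571350097656), (88.19951629638672, 88.38935089111328), 160.38111877441406) 56.22648203435588
tip z [174.1 181.  190. ] cam [238.8 674.8 523.2]
0 48 [486.2 -76.9 177.5] [512.3 -61.4 185.3]
8 46 [486.3 -79.1 185.7] [513.2 -60.2 193.4]
16 48 [486.1 -79.7 193.6] [513.  -60.9 201.3]
30 50 [481.6 -70.5 207.6] [519.3 -59.5 215.4]
```

View pics/v2.png

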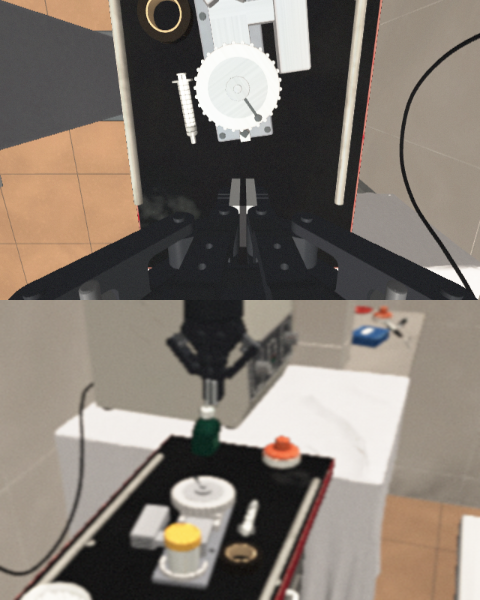

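The ring centre is (496.7, -16.1) with radius 44.3. The pip is at -56°, 26° past the pointer at -82°, so 694° remain. The closed fingertips sit about 172 mm ahead of the TCP and measure about 27 x 22 mm. I'll lower south of the ring, clear of the rim, and then press in.

```bash
python3 -m inch '[[[-0.53,0.17,0.5,0,0,0,0],[0,0,1,0,0,0,0],[0,0,1,0,0,0,0],[0,0,1,0,0,0,0],[0,0,0.7,0,0,0,0],[0,0,0,0,0,0,0]]]' 
python3 -m inch '[[[0,-0.25,0,0,0,0,0],[0,0,0,0,0,0,0]]]' 
python3 -m inch '[[[0,-0.1,0,0,0,0,0],[0,0,0,0,0,0,0]]]'
```

```text
time: 4.12
tcp_pos: [483.2, -79.8, 217.0]
orientation: [-3.141, -0.001, 0.007]
ft_force: [-0.1, 0.3, -0.1]
grip_width: 0.2
time: 4.38
tcp_pos: [484.9, -71.6, 219.8]
orientation: [-3.141, -0.003, -0.004]
ft_force: [0.6, 0.7, -0.4]
grip_width: 0.1
time: 4.62
tcp_pos: [484.7, -70.5, 219.6]
orientation: [3.14, -0.001, 0.004]
ft_force: [1.0, -3.7, 1.6]
grip_width: -0.1
```

Contact gives about 4 N. Next I'll roll along the south face and round the SE corner.

```bash
cat > pip.py <<'E'
from h import *
import sys
np.set_printoptions(precision=1,suppress=True)
for cam in sys.argv[1:]:
    c=cap(cam)
    for x in manip.mark_of("ring_pip",cam)[:2]:
        for z in (60,): 
            p=atz(c,x["uv"],z)[:2]-[496.7,-16.1]; print(cam,round(x["score"],2),x["uv"],p,"r",np.hypot(*p),"ang past pointer",(np.degrees(np.arctan2(p[1],p[0]))+82.1)%360)
s=manip.observe(); print(s["time"],s["tcp_pos"],s["ft_force"])
E
python3 -m inch '[[[0.43,-0.02,0,0,0,0,0],[0.43,0,0,0,0,0,0],[0.43,-0.07,0,0,0,0,0],[0.39,-0.2,0,0,0,0,0],[0.31,-0.31,0,0,0,0,0],[0.2,-0.39,0,0,0,0,0],[0.07,-0.43,0,0,0,0,0]]]'
python3 pip.py scene side
```

```text
time: 5.5
tcp_pos: [552.3, -25.8, 218.6]
orientation: [3.141, 0.002, 0.0]
ft_force: [1.1, -2.0, -0.2]
grip_width: 0.1
scene 0.88 [342.0, 213.6] [32.4 -7.3] r 33.21926060282865 ang past pointer 69.45641011463691
scene 0.36 [327.0, 218.8] [-2.5  1.4] r 2.844573635941841 ang past pointer 232.3621657426718
side 0.92 [310.8, 183.7] [35.6  4.6] r 35.917853880628705 ang past pointer 89.46542827048667
5.7 [552.1 -26.  218.9] [1.4 0.2 0.2]
```

Only about 55° turned, so it slipped under light pressure. I'll press about 2 mm deeper.

```bash
python3 -m inch '[[[-0.07,-0.37,0,0,0,0,0],[0,-0.37,0,0,0,0,0],[-0.07,-0.41,0,0,0,0,0]]]'
python3 -m inch '[[[-0.19,-0.37,0,0,0,0,0],[-0.29,-0.29,0,0,0,0,0],[-0.37,-0.19,0,0,0,0,0]]]'
python3 -m inch '[[[-0.41,-0.07,0,0,0,0,0]]]'
python3 pip.py scene side
```

```text
time: 6.08
tcp_pos: [547.9, 7.9, 219.1]
orientation: [3.141, -0.001, 0.001]
ft_force: [1.7, -1.1, -0.5]
grip_width: -0.0
time: 6.45
tcp_pos: [521.0, 34.3, 218.4]
orientation: [-3.141, -0.002, 0.001]
ft_force: [2.6, 0.7, -0.5]
grip_width: -0.0
time: 6.58
tcp_pos: [509.3, 37.0, 218.8]
orientation: [-3.139, -0.002, -0.002]
ft_force: [2.9, 4.4, -0.3]
grip_width: -0.0
scene 0.82 [320.3, 209.1] [ 2.5 31.8] r 31.92338605648487 ang past pointer 167.59899720930053
side 0.92 [323.4, 195.1] [-7.2 38.7] r 39.392249430686945 ang past pointer 182.61891983864712
6.775 [509.   36.7 218.7] [0.1 4.8 1.4]
```

```bash
python3 -m inch '[[[-0.43,0,0,0,0,0,0],[-0.43,0,0,0,0,0,0],[-0.41,0.06,0,0,0,0,0],[-0.37,0.19,0,0,0,0,0],[-0.3,0.3,0,0,0,0,0]]]'
python3 -m inch '[[[-0.19,0.37,0,0,0,0,0],[-0.06,0.41,0,0,0,0,0]]]'
python3 pip.py scene side
```

```text
time: 7.4
tcp_pos: [450.3, 18.3, 218.5]
orientation: [-3.141, -0.0, 0.004]
ft_force: [-1.7, 3.6, 1.9]
grip_width: -0.3
time: 7.65
tcp_pos: [441.7, -6.1, 217.9]
orientation: [3.141, -0.001, -0.011]
ft_force: [-6.6, 3.9, 4.5]
grip_width: -0.0
scene 0.76 [321.4, 232.1] [-33.7 -19.3] r 38.84504554143987 ang past pointer 291.9541959061611
side 0.88 [340.2, 185.0] [-28.3 -11.5] r 30.583085419022762 ang past pointer 284.13985558807417
side 0.33 [287.9, 220.9] [ 26.6 146.8] r 149.19835665648526 ang past pointer 161.81856924238826
7.85 [441.4  -7.6 217.6] [-5.2  0.8  4.8]
```

```bash
python3 -m inch '[[[0,0.37,0,0,0,0,0],[0,0.37,0,0,0,0,0],[0.06,0.41,0,0,0,0,0],[0.19,0.37,0,0,0,0,0],[0.3,0.3,0,0,0,0,0],[0.37,0.19,0,0,0,0,0],[0.41,0.06,0,0,0,0,0]]]'
python3 -m inch '[[[0.43,0,0,0,0,0,0],[0.43,0,0,0,0,0,0]]]'
python3 pip.py scene side
```

```text
time: 8.72
tcp_pos: [484.8, -68.7, 218.8]
orientation: [3.139, -0.001, -0.001]
ft_force: [-3.4, -5.2, 2.3]
grip_width: 0.3
time: 8.98
tcp_pos: [511.4, -68.7, 219.1]
orientation: [3.14, -0.003, 0.003]
ft_force: [-1.7, -1.8, 1.2]
grip_width: -0.1
scene 0.82 [340.5, 215.1] [27.2 -8.5] r 28.46505187102896 ang past pointer 64.70518060105854
side 0.57 [312.6, 180.2] [ 37.4 -10.7] r 38.866741809688236 ang past pointer 66.13957145039687
9.175 [512.1 -67.7 219.5] [ 4.  -5.6 -1.1]
```

```bash
python3 -m inch '[[[0.41,-0.06,0,0,0,0,0],[0.37,-0.19,0,0,0,0,0],[0.3,-0.3,0,0,0,0,0],[0.19,-0.37,0,0,0,0,0],[0.06,-0.41,0,0,0,0,0],[0,-0.37,0,0,0,0,0],[0,-0.37,0,0,0,0,0]]]'
python3 pip.py scene side
python3 -m inch '[[[-0.06,-0.41,0,0,0,0,0],[-0.19,-0.37,0,0,0,0,0],[-0.3,-0.3,0,0,0,0,0],[-0.37,-0.19,0,0,0,0,0],[-0.41,-0.06,0,0,0,0,0]]]'
python3 pip.py scene side
```

```text
time: 10.05
tcp_pos: [551.2, -2.6, 219.6]
orientation: [-3.14, -0.002, -0.007]
ft_force: [3.9, -1.2, 0.7]
grip_width: -0.2
scene 0.62 [313.8, 209.9] [-10.3  38.8] r 40.11153110593685 ang past pointer 186.91291469818754
scene 0.41 [375.6, 324.2] [ -79.9 -237.7] r 250.77136872100454 ang past pointer 333.51482720438617
side 0.73 [325.0, 207.0] [-25.7  79. ] r 83.02867870879919 ang past pointer 190.096362608993
side 0.66 [323.0, 193.5] [-4.2 33.2] r 33.43336588112154 ang past pointer 179.32274728628056
10.25 [550.8  -2.  219.5] [5.1 2.  1.8]
time: 10.88
tcp_pos: [509.0, 37.4, 218.7]
orientation: [-3.139, -0.002, -0.001]
ft_force: [2.0, 5.8, -0.1]
grip_width: 0.0
scene 0.55 [312.9, 223.3] [-34.   10.3] r 35.51602896394389 ang past pointer 245.32282705943592
side 0.64 [342.2, 185.1] [-32.7 -12.5] r 34.991631206244115 ang past pointer 283.0561663973717
side 0.61 [238.5, 298.2] [ 16.4 351.4] r 351.819255287456 ang past pointer 169.42762981479373
11.075 [508.2  37.  218.4] [0.1 5.9 2.1]
```

```bash
python3 -m inch '[[[-0.43,0,0,0,0,0,0],[-0.43,0,0,0,0,0,0],[-0.2,0.02,0,0,0,0,0],[0,-0.4,0,0,0,0,0],[0,-0.2,-0.8,0,0,0,0],[0,0,-1,0,0,0,0],[0,0.5,-1,0,0,0,0],[0.2,1,-1,0,0,0,0],[0.3,1,0,0,0,0,0],[0.3,1,0,0,0,0,0]]]'
python3 -m inch '[[[0.1,1,0,0,0,0,0],[0,0.6,0,0,0,0,0],[0,0,0,0,0,0,0]]]'
cat > pw.py <<'E'
from h import *
import sys
np.set_printoptions(precision=1,suppress=True)
c=cap("wrist"); cv2.imwrite("pics/"+sys.argv[1],c["img"][60:300,200:480])
m=manip.mark_of("ring_pip","wrist"); q=manip.mark_of("pointer","wrist")
u,v=np.meshgrid(np.arange(640),np.arange(400)); K=c["intrinsics"];r=c["range_z"]
P=np.stack([(u-K[0,2])/K[0,0]*r,(v-K[1,2])/K[1,1]*r,r],-1)@c["W"][:3,:3].T+c["W"][:3,3]
k=(r>0)&(P[...,2]>52)&(P[...,2]<75)&(np.hypot(P[...,0]-497,P[...,1]+16)<50)
e=cv2.fitEllipse(cv2.convexHull(P[k][:,:2].astype(np.float32))); o=np.array(e[0]); print("ring",e,np.median(P[k][:,2]))
for x in q[:2]: w=atz(c,x["uv"],36)[:2]; print("pointer",x["score"],x["uv"],w,np.degrees(np.arctan2(*(w-o)[::-1])))
for x in m[:2]:
    p=atz(c,x["uv"],66)[:2]; print("pip",x["score"],x["uv"],p,np.hypot(*(p-o)),"ang",np.degrees(np.arctan2(*(p-o)[::-1])))
s=manip.observe(); print(s["time"],s["tcp_pos"],s["ft_force"])
E
python3 pw.py a.png
```

```text
time: 12.32
tcp_pos: [502.1, -54.1, 332.8]
orientation: [3.14, -0.002, -0.001]
ft_force: [0.1, 0.2, 0.1]
grip_width: -0.0
time: 12.7
tcp_pos: [504.5, -102.9, 332.0]
orientation: [3.14, -0.008, -0.003]
ft_force: [0.7, -0.3, -0.4]
grip_width: 0.2
ring ((496.6743469238281, -15.993892669677734), (88.11515808105469, 88.37368774414062), 39.05726623535156) 62.39090500890528
pointer 0.72 [324.7, 145.7] [505.5 -66.3] -80.02429962391774
pip 0.86 [270.2, 111.2] [468.7 -39.3] 36.42954753347147 ang -140.22066046120221
12.85 [505.  -99.5 332.2] [-0.9 -0.2 -0.3]
```

661° done, and the ring height of 62.4 mm agrees. About 59° remain. I'll finish from the south side.

```bash
python3 -m inch '[[[-0.68,-0.5,1,0,0,0,0],[0,0,1,0,0,0,0],[0,0,1,0,0,0,0],[0,0,0.75,0,0,0,0],[0,-0.37,0,0,0,0,0],[0,-0.25,0,0,0,0,0],[0.43,0,0,0,0,0,0],[0.43,0,0,0,0,0,0],[0,0,0,0,0,0,0]]]'
python3 pw.py b.png
```

```text
time: 13.98
tcp_pos: [511.7, -68.4, 221.2]
orientation: [3.138, -0.0, 0.006]
ft_force: [2.1, -5.4, -4.7]
grip_width: 0.2
ring ((497.03985595703125, -16.654142379760742), (88.05827331542969, 91.7736587524414), 19.481830596923828) 62.88950493952156
pointer 0.57 [305.5, 243.2] [504.1 -67.2] -82.08396585926685
pip 0.86 [262.4, 236.9] [488.7 -51.5] 35.812120164471345 ang -103.50559609256483
14.125 [511.5 -68.4 221.4] [ 1.6 -4.7 -3.3]
```

```bash
python3 -m inch '[[[0.2,-0.02,0,0,0,0,0],[0.21,-0.05,0,0,0,0,0],[0,0,0,0,0,0,0]]]'
python3 pw.py c.png
```

```text
time: 14.5
tcp_pos: [524.1, -64.2, 221.1]
orientation: [3.141, 0.002, 0.005]
ft_force: [1.4, -2.2, -1.3]
grip_width: -0.1
ring ((497.7262268066406, -16.782377243041992), (87.66728210449219, 92.77067565917969), 41.6455078125) 62.99822610096068
pointer 0.79 [279.5, 253.2] [503.4 -67.6] -83.6753277714568
pip 0.6 [258.1, 248.6] [499.1 -51.8] 34.99555377379077 ang -87.81120498057184
14.65 [523.9 -64.3 221. ] [ 1.3 -2.3 -0.3]
```

View pics/c.png

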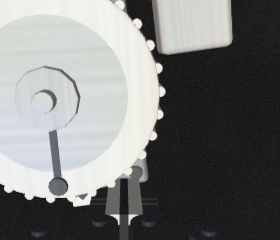

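The picture shows the pip (crop pixel 58,187) a little short of the pointer (white tip near 82,200). About 4 to 5° remain.

```bash
python3 -m inch '[[[0.12,-0.05,0,0,0,0,0],[0,0,0,0,0,0,0]]]'
python3 -m inch '[[[0.2,0.4,0,0,0,0,0],[-0.3,0.7,-0.5,0,0,0,0],[-0.6,0,-1,0,0,0,0],[0,0,-1,0,0,0,0],[0,0,-0.8,0,0,0,0],[0,0,0,0,0,0,0]]]'
python3 pw.py d.png
```

```text
time: 14.9
tcp_pos: [526.8, -63.2, 220.6]
orientation: [3.142, 0.0, 0.001]
ft_force: [0.8, -2.3, 1.7]
grip_width: 0.3
time: 15.65
tcp_pos: [506.4, -96.3, 320.9]
orientation: [-3.141, -0.0, -0.007]
ft_force: [-0.4, 0.7, -0.7]
grip_width: 0.3
ring ((496.66046142578125, -15.890377044677734), (88.24285888671875, 88.43179321289062), 5.333526611328125) 62.96559272827072
pointer 0.66 [316.0, 157.7] [502.5 -66.8] -83.47151358121934
pointer 0.46 [237.5, 125.4] [444.5 -42.7] -152.7530004006188
pip 0.59 [314.7, 142.1] [502.3 -51.9] 36.42584979202238 ang -81.15547097340516
15.8 [504.9 -96.  317.9] [ 0.4 -0.6  0.7]
```

View pics/d.png

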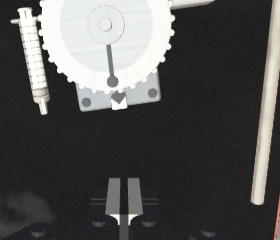

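The pip is in line with the pointer: ring angle about -81°, pointer -81 to -83°, ring height 63 mm, which fits 2 turns. Now I'll go above the push face, yawing to the holder.

```bash
python3 -m inch '[[[0.5,-0.88,0,0,0,0,0],[0.5,-0.88,0,0,0,0,0],[0.5,-0.88,0,0,0,0,0],[0,-0.88,0,0,0,0,0],[0,-0.88,0.2,0,0,0,0],[0,-0.88,0.2,0,0,0,0],[0,-0.88,0.2,0,0,0,0],[0,-0.88,0,0,0,-0.73,0],[0,0,0,0,0,-0.73,0],[0,0,0,0,0,0,0]]]'
python3 - <<'E'
from h import *
np.set_printoptions(precision=1,suppress=True)
c=cap("wrist"); cv2.imwrite("pics/e.png",c["img"])
for n,z in dict(push_face=16.5,cup_centre=39.5,cup_seat=10).items():
    print(n,[(round(x["score"],2),np.array(x["uv"]),atz(c,x["uv"],z)[:2],byrange(c,x["uv"])) for x in manip.mark_of(n,"wrist")[:2]])
u,v=np.meshgrid(np.arange(640),np.arange(400)); K=c["intrinsics"];r=c["range_z"]
P=np.stack([(u-K[0,2])/K[0,0]*r,(v-K[1,2])/K[1,1]*r,r],-1)@c["W"][:3,:3].T+c["W"][:3,3]
a=np.array([-.153,.988]);b=np.array([.988,.153]); k=(r>0)&(P[...,2]>25)&(P[...,2]<32)
q=P[k][:,:2]-[496.7,-16.1]; hx,hy=q@b,q@a; k=(hx>40)&(hx<95)&(hy>0)&(hy<130); print(k.sum(),np.percentile(hx[k],[1,50,99]),np.percentile(hy[k],[1,50,99]))
s=manip.observe(); print(s["time"],s["tcp_pos"],s["orientation"],s["ft_force"])
E
```

```text
time: 17.05
tcp_pos: [550.2, 115.6, 300.5]
orientation: [3.132, 0.243, -0.002]
ft_force: [0.2, -0.4, -1.0]
grip_width: 0.1
push_face [(0.85, array([317.2, 242.5]), array([551.4,  75.4]), array([546.2, 126.2, 136.2]))]
cup_centre [(0.66, array([223.2, 201.1]), array([479.4, 106.3]), array([486.9, 115.6,  67.6]))]
cup_seat []
99 [49.2 54.9 76.2] [ 7.6 83.8 85.5]
17.25 [550.4 114.3 301. ] [ 3.1  0.2 -0. ] [ 0.3 -0.3 -0.1]
```

View pics/e.png

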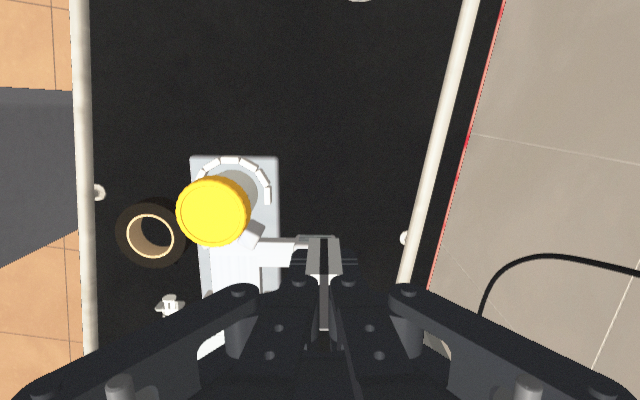

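The picture shows the face's arm and block beneath the fingers (around pixel 315,240), with the cup (lid at 213,210) still in its seat. The finger linkages spread along tool x towards the cup, so I'll yaw 90° before descending to keep them clear.

```bash
python3 -m inch '[[[0,0,0,0,0,1,0],[0,0,0,0,0,1,0],[0,0,0,0,0,1,0],[0,0,0,0,0,1,0],[0,0,0,0,0,1,0],[0,0,0,0,0,1,0],[0,0,0,0,0,1,0],[0,0,0,0,0,1,0],[0,0,0,0,0,1,0],[0,0,0,0,0,1,0]]]'
python3 -m inch '[[[0,0,0,0,0,1,0],[0,0,0,0,0,1,0],[0,0,0,0,0,1,0],[0,0,0,0,0,1,0],[0,0,0,0,0,1,0],[0,0,0,0,0,0,0]]]'
python3 - <<'E'
from h import *
s=manip.observe(); M=Ro.from_rotvec(s["orientation"]).as_matrix(); q=s["tcp_pos"][:2]-[496.7,-16.1]
print(s["tcp_pos"],M.round(3),"hx",q@[.988,.153],"hy",q@[-.153,.988],s["qpos"][6])
E
```

```text
time: 18.5
tcp_pos: [550.4, 114.4, 301.2]
orientation: [-2.83, 1.365, -0.0]
ft_force: [-0.9, -0.0, 0.4]
grip_width: 0.2
time: 19.25
tcp_pos: [550.4, 114.6, 301.3]
orientation: [2.385, -2.045, 0.0]
ft_force: [-0.7, 0.2, -0.7]
grip_width: -0.2
[550.43684292 114.58047992 301.2557903 ] [[ 0.153 -0.988  0.   ]
 [-0.988 -0.153 -0.   ]
 [ 0.    -0.    -1.   ]] hx 73.08611423577749 hy 120.8905771955458 -1.5912113129940404
```

Orientation is exactly right: tool x runs along the push direction. I'll descend and approach.

```bash
python3 -m inch '[[[0,0.17,1,0,0,0,0],[0,0,1,0,0,0,0],[0,0,1,0,0,0,0],[0,0,0.8,0,0,0,0],[0,0,0,0,0,0,0]]]'
python3 -m inch '[[[0.3,0,0,0,0,0,0],[0.3,0,0,0,0,0,0],[0.1,0,0,0,0,0,0],[0,0,0,0,0,0,0]]]'
python3 -m inch '[[[0.2,0,0,0,0,0,0],[0.2,0,0,0,0,0,0]]]'
python3 -m inch '[[[0.2,0,0,0,0,0,0],[0.2,0,0,0,0,0,0]]]'
```

```text
time: 19.88
tcp_pos: [544.1, 113.7, 185.3]
orientation: [2.383, -2.041, -0.004]
ft_force: [-1.2, 0.2, -0.5]
grip_width: -0.0
time: 20.38
tcp_pos: [549.0, 92.9, 187.9]
orientation: [-2.383, 2.046, -0.001]
ft_force: [0.9, -0.3, -0.4]
grip_width: -0.0
time: 20.62
tcp_pos: [550.4, 82.1, 187.4]
orientation: [-2.385, 2.043, 0.001]
ft_force: [-0.5, 1.7, 2.1]
grip_width: 0.0
time: 20.88
tcp_pos: [552.3, 69.4, 187.2]
orientation: [-2.385, 2.045, 0.0]
ft_force: [0.2, 1.8, 2.3]
grip_width: 0.1
```

```bash
python3 -m inch '[[[0.1,0,0,0,0,0,0],[0,0,0,0,0,0,0]]]'
python3 -m inch '[[[0.1,0,0,0,0,0,0],[0,0,0,0,0,0,0]]]'
python3 -m inch '[[[0.1,0,0,0,0,0,0],[0,0,0,0,0,0,0]]]'
```

```text
time: 21.12
tcp_pos: [552.6, 67.2, 187.2]
orientation: [-2.385, 2.045, 0.001]
ft_force: [-0.5, 3.1, 1.8]
grip_width: -0.1
time: 21.38
tcp_pos: [552.8, 66.5, 187.2]
orientation: [-2.386, 2.041, 0.005]
ft_force: [-2.4, 6.7, 2.7]
grip_width: -0.3
time: 21.62
tcp_pos: [553.0, 66.0, 187.3]
orientation: [-2.386, 2.038, 0.009]
ft_force: [-2.6, 10.8, 3.4]
grip_width: -0.2
```

The slide is firm against its stop (11 N, with motion stalled at about 25 mm of travel). I'll back off, lift, and check the end state from above.

```bash
python3 -m inch '[[[-0.4,0,0,0,0,0,0],[-0.2,0,-0.5,0,0,0,0],[0,0,-1,0,0,0,0],[0,0,-1,0,0,0,0],[0,0,-1,0,0,0,0],[0.6,1,-1,0,0,0,0],[0.7,1,0,0,0,0,0],[0.7,1,0,0,0,0,0],[0.7,1,0,0,0,0,0],[0.3,1,0,0,0,0,0]]]'
python3 -m inch '[[[0,0,0,0,0,0,0]]]'
sed -i 's/\[60:300,200:480\]//' pw.py; python3 pw.py f.png
python3 - <<'E'
from h import *
np.set_printoptions(precision=1,suppress=True)
z=dict(cup_centre=39.5,push_face=16.5,tape=0,syringe=0)
for cam in ("scene","side"):
    c=cap(cam); cv2.imwrite(f"pics/{cam}9.png",c["img"])
    for n in z: print(cam,n,[(round(x["score"],2),atz(c,x["uv"],z[n])[:2]) for x in manip.mark_of(n,cam)[:1]])
a=cv2.imread("pics/f.png");b=cv2.imread("pics/scene9.png")[150:300,220:440]
cv2.imwrite("pics/v9.png",cv2.vconcat([cv2.resize(a,(480,300)),cv2.resize(b,(480,300))]))
E
```

```text
time: 22.88
tcp_pos: [415.2, -36.0, 322.8]
orientation: [-2.38, 2.05, -0.002]
ft_force: [0.2, -0.3, -0.1]
grip_width: 0.4
time: 23.0
tcp_pos: [414.0, -35.8, 322.1]
orientation: [2.379, -2.051, -0.002]
ft_force: [1.2, 0.5, 0.7]
grip_width: 0.3
ring ((496.5777893066406, -15.718314170837402), (88.2673568725586, 88.53050994873047), 149.8704071044922) 62.96341277043928
pointer 0.64 [385.7, 81.8] [503.7 -67.4] -82.20458901439878
pip 0.77 [369.0, 80.8] [500.1 -51.9] 36.33199064918631 ang -84.49073857811791
23.15 [417.  -33.4 322.9] [ 1.1 -0.2 -0.4]
scene cup_centre [(0.63, array([479.2,  98.8]))]
scene push_face [(0.63, array([551.7,  52. ]))]
scene tape [(0.8, array([415.4,  55.9]))]
scene syringe [(0.57, array([432.4, -38.6]))]
side cup_centre [(0.77, array([478.8, 111.6]))]
side push_face [(0.66, array([549.8,  53.5]))]
side tape [(0.77, array([410.8,  65.8]))]
side syringe [(0.66, array([561.1,  19.9]))]
```

View pics/v9.png

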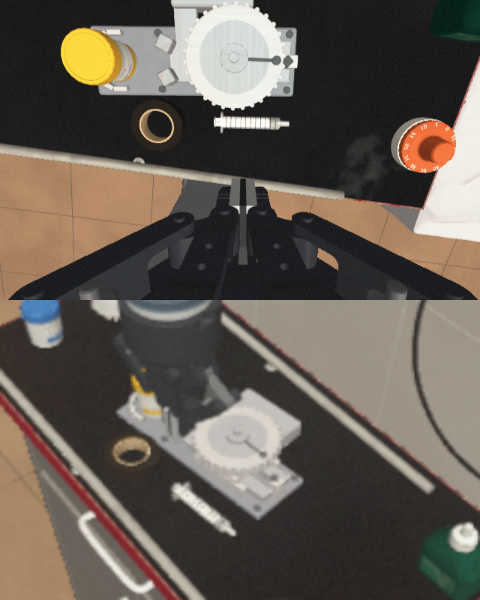

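The picture shows the pip (277,61) in line with the pointer (about 290,62), the slide back, the cup standing in its seat, and the tape and syringe where they were. I'm handing in.

```bash
python3 -c "
from bench import manip
print(manip.finish_job())"
```

```text
the job is handed in; nothing more can be done
None
```

The cup is released: the ring's pip is at the pointer for the second time, and the slide is back at its stop. I handed in about 23 s into the 72 s allowed.

- **Ring:** I rolled the closed fingertips counter-clockwise round the rim, about 694° from the start, with a light press that stayed below about 10 N at the readings.
- **Ring checks:** Two close looks put the pip at -81.2° and -84.5°, with the pointer read at about -80 to -84°, so they agree to within about 3°. The ring top rose from about 56 to 63 mm, which fits two full turns.
- **Slide:** I pushed the block until it stalled against its stop at about 11 N. Its face moved roughly 25 mm.
- **Cup and bystanders:** The cup stands in its seat, and the tape and syringe show no movement beyond detector scatter. I did not measure the tub, spare cup, bottle and timer again, but the arm never worked near them.
- **Readings that disagreed:** The scene and side cameras differed by up to about 40° on the pip while it was turning, so I set the final position from the wrist camera. The side camera's last syringe reading was a false detection; the pictures show it in place.

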